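# Drive a stuck sleeve out of its housing with a drift rod

## Task

Take the drift rod with the blue square handle from the tool rest, pass it down through the off-centre hole in the sprung guide disc on the red press-out stand, and push the brass sleeve gently down and out of the housing so that it drops into the tray below. Feel for the hole lightly: do not press the guide disc down to its stop, and do not ram the sleeve or the stand. Then put the drift back upright in the hole of the rest that it came from, let go of it, and leave the other things where they are.

Things in the scene. Friction and masses are not known exactly. Their poses are not given: they have to be found in the camera images.
- stand_top (a point): Centre of the top face of the sprung aluminium guide disc (64 mm wide, 12 mm thick, flat, level) on the red press-out stand; 104 mm over the bench while the disc is not pressed. The disc has one upright 14 mm through bore, sharp-edged, ringed with brass. Its axis is NOT here but 4 to 5 mm away, in an unknown direction (the disc cannot be turned): find it by feel or by camera.
- guide (a joint): How far the guide disc is pressed down, in m: 0 is up, at rest; 0.009 is its stop, where it is rigid. It moves straight down only, on a spring: about 1.3 N just starts it, 3.8 N gives 3.5 mm, 6.2 N gives 7 mm. It springs back up by itself.
- stand: The fixed red stand, base 120 x 130 mm; origin on the bench straight under stand_top, z up. Under the disc and a 12 mm gap is the housing (100 x 98 mm, from 80 down to 50 mm over the bench) with an upright 26 mm bore on the stand's z axis. Below it is a catch tray, floor 12 mm over the bench, 76 mm along x (12 mm lips at its ends) and 74 mm along y, between the cheeks.
- sleeve_mid (a point): Middle of the brass sleeve, a cylinder 24 mm wide and 22 mm long, its bore plugged. It starts upright in the housing bore, top 76 mm and bottom 54 mm over the bench, gripped by two sprung pads 58 to 66 mm over the bench. Pushing it down takes a steady 6 to 13 N; once its top is down to 55 to 62 mm it drops to the tray. Standing on the tray its top is 34 mm over the bench.
- sleeve: The same brass sleeve, about 50 g; origin in the centre of its bottom face, z up along its axis.
- drift_grip (a point): Centre of the drift rod's blue handle (square, 22 mm across its x and y, 46 mm tall, z up). From 23 mm under this point: a collar 30 mm wide, 6 mm thick, then a round shank, 12 mm diameter, 75 mm long. The tip is 104 mm under this point. It starts upright in a hole of the rest, collar on the plate, this point 119 mm over the bench. About 160 g.
- drift_tip (a point): Centre of the drift's flat lower end, 104 mm under drift_grip. The last 4 mm of the shank taper to 9 mm diameter.
- drift: The drift rod; origin at its tip, z up along the rod towards the handle.
- rest: Fixed tool rest: aluminium plate 60 x 210 mm, 10 mm thick, top 90 mm over the bench, on two feet; origin on the bench under the plate's centre. Three 16 mm through holes on its y axis at y = -70, 0 and +70 mm hold the drift, the punch and the driver, in any order.
- beaker: Bystander, leave alone: clear plastic beaker, 72 mm wide, 85 mm tall; origin under its middle.
- vial: Bystander, leave alone: amber bottle, 44 mm wide, 75 mm tall; origin under its middle.
- partsbox: Bystander, leave alone: grey open parts box 110 x 160 x 45 mm; origin under its middle.
- post: Bystander, leave alone: bare steel post standing on the bench, 25 mm wide, 75 mm tall; origin under its middle.
- spare_collar: Bystander, leave alone: aluminium ring lying on the bench, 32 mm wide, 12 mm tall; origin under its middle.
- mount: Bystander, leave alone: dark block 30 x 45 x 30 mm; origin under its middle.
- punch: Bystander, leave alone: thin punch with a round yellow handle, standing in another hole of the rest; shank 6 mm, top 130 mm over the bench; origin at its tip.
- driver: Bystander, leave alone: driver with a round black handle, standing in another hole of the rest; shank 8 mm, top 133 mm over the bench; origin at its tip.
Things that resemble listed ones, but are neither listed nor needed, are in the scene too. What is meant by the drift is not green, and is the smaller of those in its own colour.

How it is judged:
By the outcome, as a careful person would: the job done as asked, in the order asked, and still so for the second after the job is handed in, with the robot touching nothing.
It also fails if it takes over 64 s, if anything falls off the work surface, if the arm or the gripper's body presses on something with over 40 N, if the wrist force passes 120 N, or if a joint passes its speed limit or range.

## Robot

A 6-joint arm with a two-finger parallel gripper is mounted at the origin on the work surface. World frame = base frame: x ahead of the robot, y to its left, z up, the work surface at z = 0. Lengths are in mm, angles in degrees, forces in N, time in s.
With the tool pointing down it reaches from about 275 to 850 mm from the base axis. Payload 5.2 kg.
Tool frame: the origin (TCP) lies midway between the tips of the shut fingers; the grasp point (between the pads) lies 19 mm behind it; z points along the fingers, y is the direction in which the jaws open and shut (so a half turn about z gives the same grasp; the last joint's range is limited). The gripper opens to 85 mm and grips with 20 to 120 N. Pads are 22 mm wide; open, the fingers measure 114 mm over their backs; the gripper's body (76 mm by 85 mm) begins 54 mm behind the grasp point. The pads swing forward as they close: fully open they stand 13 mm farther back than shut.
Start: joints at [64.928, 14.817, 87.949, -0, 77.235, -11.62], TCP at [127.934, 534.919, 231.31] pointing down, gripper open.
Joint ranges: [-179.93, 179.93], [-52.35, 119.4], [10.71, 147.94], [-69.91, 249.91], [12.55, 155.21], [-178.61, 178.61]. Speed limits (degrees/s): [147.25, 147.25, 180, 180, 180, 180].

## Interface

Orientations are given as [roll, pitch, yaw] about the fixed x, y, z axes, in that order (R = Rz(yaw) Ry(pitch) Rx(roll)).
In Python, from rig import status, grab_frame, camera_model, manip gives the robot as it stands. The module is installed in compiled form; this text tells all that it offers.
- The arm moves only by the shell command python3 -m inch 'ROWS' [FORCE]. ROWS is JSON, one flat list of numbers, 7 for each row, row after row: the gripper command: -1 is fully open, 1 is shut, values between are in proportion, then the shift along the tool's x, y, z in mm, then the turn, a rotation vector about the tool's x, y, z in rad. In form: [hand, dx, dy, dz, wx, wy, wz, hand, dx, dy, dz, wx, wy, wz, ...]. A call has 1 to 5 rows; each row is the pose to reach, as a shift and turn from the pose measured when the call began, along the tool's axes at that moment; what a row does not reach only later rows make up. A row lasts 1/10 s, in which the tool goes at most 50 mm and 8.59 degrees, less where a joint would pass 70% of its speed; a pose out of reach is approached as far as the arm can. A call with a gripper value outside its range is refused whole. The fingers move at their own pace and stop on an object; FORCE is the grip in N (left out, the last holds). Time passes only in rows, so rows that repeat a pose let the fingers close. It gives the time, the measured TCP pose, the force and the opening at its end, in the units of the state.
- status.observe(): the state, without advancing time (a new reading comes with each control period).
- grab_frame(name): name is "scene" or "top"; returns the picture (400x640x3 uint8, red, green, blue); there is no depth.
- camera_model(name): a dict with "fov_y" (degrees; the focal length in pixels is half the picture's height over the tangent of half this angle, whatever the lens; pixels are square), "cx", "cy" (the principal point, pixels), "R" (3x3) and "t" (3): a world point X has camera coordinates R X + t. Camera axes: x right, y down, z forward; pixel columns grow to the right and rows downward; lengths in mm; the calibration is good to about 2 mm. A picture is of the moment at which its call begins. camera_model takes no time and is no camera call.
- manip.hand_in(): hands the job in, once; it reports no verdict.
The state is a dict: "time": time; "joint_pos": joint angles; "joint_vel": joint speeds; "effort": joint torques, N m; "ee_pos": TCP position; "tool_rot": TCP orientation; "force": force on the tool from outside, world axes, zero at the start; "torque": the same for the moment, N m; "finger_gap": opening from 0.0 (shut) to 1.0 (fully open).
Only numpy, scipy, OpenCV 4.12 (cv2) and the standard library are available. Lean on these libraries where they do the work, as an engineer would, in place of code of your own. Each camera call takes 0.05 s, during which the arm holds its last target.

## Working session

There is one attempt and no reset: what is moved stays moved. The work goes in short steps, Python scripts to look and compute and a shell command to move; the robot and the scene stay as the last step left them, time stands still between calls to the robot, and variables do not carry over. Pictures are saved under pics/ and viewed, and the job is handed in when it is done.

```bash
mkdir -p pics; python3 - <<'E'
from rig import status, grab_frame, camera_model
import cv2,json
for n in ("scene","top"):
    f=grab_frame(n); cv2.imwrite(f"pics/{n}0.png",f[:,:,::-1])
    print(n,camera_model(n))
print(status.observe())
E
```

```text
scene {'fov_y': 43.358458773977915, 'cx': 328.41870259903504, 'cy': 202.21576913623204, 'R': array([[-0.73595706,  0.67702733,  0.00109367],
       [ 0.39836107,  0.4343402 , -0.80787193],
       [-0.5474264 , -0.59412337, -0.58935707]]), 't': array([ 429.97892625, -143.76868077, 1624.83004099])}
top {'fov_y': 56.41825915800178, 'cx': 321.47722792002946, 'cy': 196.91219740618268, 'R': array([[ 0.01319572, -0.99989408,  0.00614083],
       [-0.97716549, -0.01419779, -0.21200478],
       [ 0.21206951, -0.00320305, -0.97724933]]), 't': array([ -53.77376064,  586.91851228, 1114.64086232])}
{'time': 0.1, 'joint_pos': array([ 6.49265162e+01,  1.48575622e+01,  8.80066175e+01, -4.19445946e-04,
        7.72349493e+01, -1.16192389e+01]), 'joint_vel': array([ 0.01917345, -0.06153467, -0.11924259,  0.02120861,  0.01581687,
        0.1116743 ]), 'effort': array([ 1.78239796e-03, -4.46963418e+01, -2.91249025e+01, -3.61276834e-04,
        6.28931128e-03, -1.92800783e-06]), 'ee_pos': array([127.73207419, 534.45788702, 230.52186735]), 'tool_rot': array([-1.79902820e+02, -1.95647140e-02,  1.66545832e+02]), 'force': array([-0.55400066,  0.48390345,  0.32693192]), 'torque': array([-0.00466044,  0.04016592,  0.07715877]), 'finger_gap': 1.0018650345316058}
```

View pics/scene0.png

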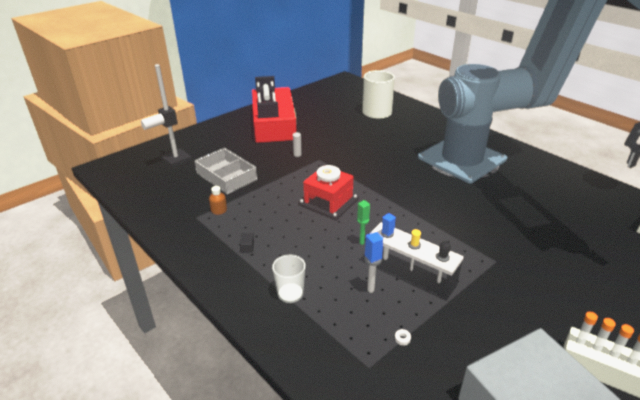

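View pics/top0.png

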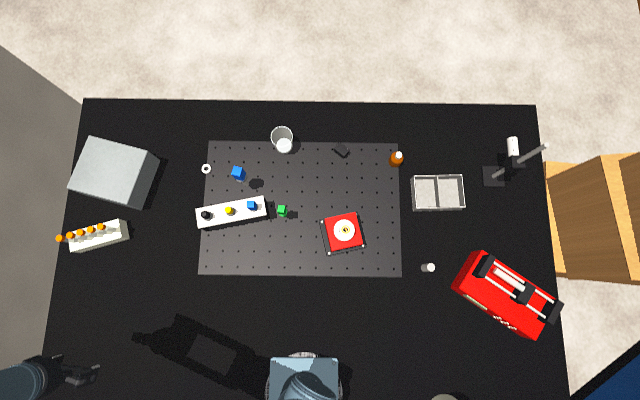

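The candidates for the drift are blue in the rest (scene 389,225; top 251,205), larger blue standing free (scene 374,247; top 238,173), and green (scene 364,210; top 282,210). By the description it is the smaller blue one, in the rest. I'll check that in close crops.

```bash
cat > h.py <<'E'
import numpy as np, cv2
from rig import status, grab_frame, camera_model
def px2w(n,u,v,z):
    c=camera_model(n); f=200/np.tan(np.radians(c['fov_y']/2))
    d=np.array([(u-c['cx'])/f,(v-c['cy'])/f,1.]); R=np.array(c['R']);t=np.array(c['t'])
    o=-R.T@t; d=R.T@d
    return o+d*(z-o[2])/d[2]
def w2px(n,X):
    c=camera_model(n); f=200/np.tan(np.radians(c['fov_y']/2))
    p=np.array(c['R'])@np.array(X,float)+np.array(c['t'])
    return np.array([c['cx']+f*p[0]/p[2], c['cy']+f*p[1]/p[2]])
def crop(img,u0,v0,w,h,s,name):
    c=cv2.resize(img[v0:v0+h,u0:u0+w],None,fx=s,fy=s,interpolation=cv2.INTER_CUBIC); cv2.imwrite('pics/'+name,c)
def tri(us,vs,ut,vt):
    from scipy.optimize import least_squares
    return least_squares(lambda X:np.r_[w2px('scene',X)-[us,vs],w2px('top',X)-[ut,vt]],[400,0,100]).x
E
python3 - <<'E'
from h import *
s=cv2.imread('pics/scene0.png');t=cv2.imread('pics/top0.png')
crop(s,290,150,190,150,4,'sc1.png');crop(t,190,160,190,100,4,'tc1.png')
E
```

```text
(no output)
```

View pics/sc1.png

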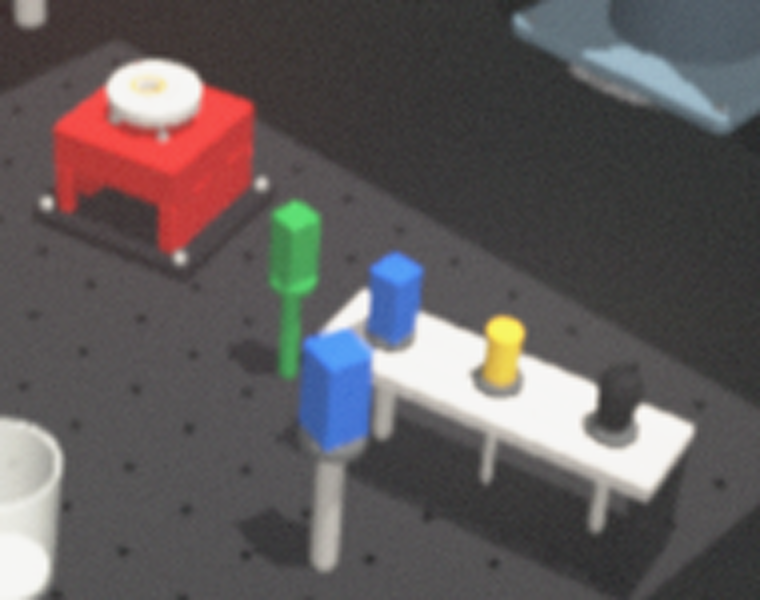

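View pics/tc1.png

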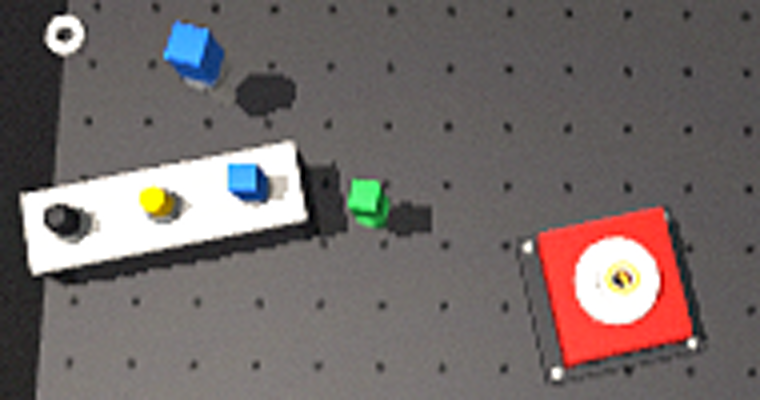

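Confirmed: the drift is the smaller blue one, in the rest's hole nearest the stand (top crop 246,180), beside yellow and black. The larger blue one stands free and the green one is beside the rest. Next I'll measure from larger crops.

```bash
python3 - <<'E'
from h import *
t=cv2.imread('pics/top0.png');s=cv2.imread('pics/scene0.png')
A=cv2.resize(t[190:265,310:380],None,fx=8,fy=8,interpolation=cv2.INTER_CUBIC)
cv2.imwrite('pics/disc_t.png',A)
A=cv2.resize(t[190:225,225:275],None,fx=14,fy=14,interpolation=cv2.INTER_CUBIC)
cv2.imwrite('pics/drift_t.png',A)
A=cv2.resize(s[155:215,295:365],None,fx=10,fy=10,interpolation=cv2.INTER_CUBIC)
cv2.imwrite('pics/disc_s.png',A)
# plate corners
cs=[px2w('top',190+a/4-.375,160+b/4-.375,90) for a,b in [(22,195),(295,142),(308,218),(34,274)]]
for c in cs: print(c.round(1))
cs=np.array(cs); print('ctr',cs.mean(0), 'sizes',np.linalg.norm(np.diff(cs,axis=0),axis=1))
d=cs[1]-cs[0]+cs[2]-cs[3]; print('yaw of long axis',np.degrees(np.arctan2(d[1],d[0])))
E
```

```text
[540.3 340.3  90. ]
[584.8 133.8  90. ]
[525.6 121.1  90. ]
[479.8 326.1  90. ]
ctr [532.61981725 230.32791007  90.        ] sizes [211.30814828  60.54693144 210.06831338]
yaw of long axis -77.62210710458403
```

View pics/disc_t.png

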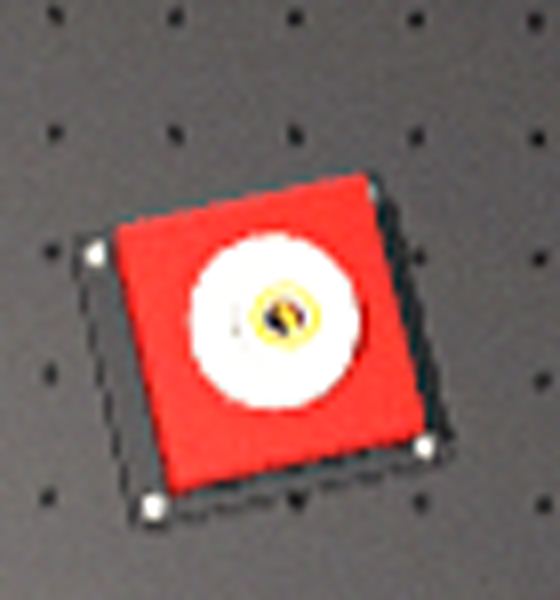

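View pics/drift_t.png

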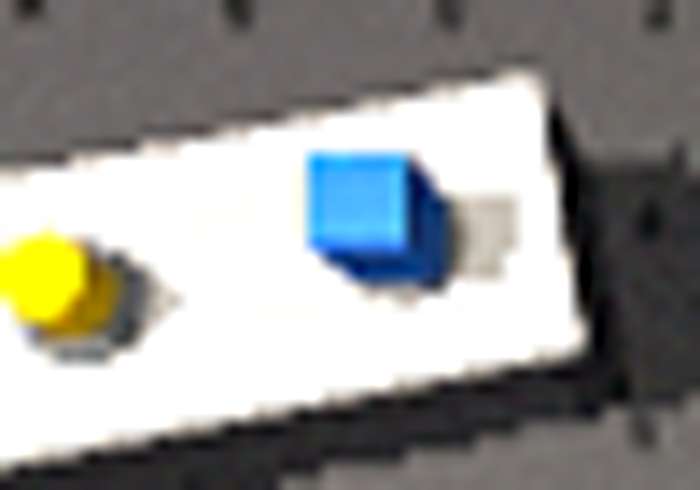

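View pics/disc_s.png

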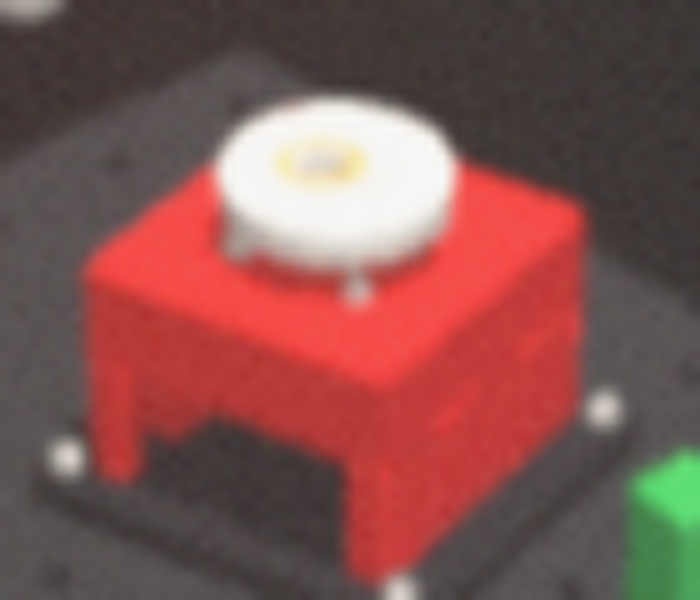

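```bash
python3 - <<'E'
from h import *
P=lambda n,u,v,u0,v0,s,z:px2w(n,u0+(u+.5)/s-.5,v0+(v+.5)/s-.5,z)
print('disc top',P('top',274.5,321,310,190,8,104).round(1),'bore',P('top',285.5,316,310,190,8,104).round(1))
print('disc scene',P('scene',336,170,295,155,10,104).round(1),'bore',P('scene',323,160,295,155,10,104).round(1))
for q in [(188,321),(361,321),(274.5,233),(274.5,411)]: print(P('top',*q,310,190,8,104).round(1))
# stand square base corners: housing top at 80
h=[P('top',*q,310,190,8,80) for q in [(117,227),(367,175),(428,438),(170,492)]]
for a in h: print('hous',a.round(1))
h=np.array(h);print('ctr',h.mean(0).round(1)); e=h[1]-h[0]+h[2]-h[3];print('yaw',np.degrees(np.arctan2(e[1],e[0])))
print('drift top',P('top',360,201,225,190,14,142).round(1))
for q in [(309,152),(411,152),(408,248),(310,248)]: print(P('top',*q,225,190,14,142).round(1))
# scene: handle top corners from sc1 crop (x4 from 290,150)
q=[(371,264),(397,254),(422,266),(397,281)]
w=np.array([P('scene',*a,290,150,4,142) for a in q]);print(w.round(1),w.mean(0).round(1))
# project disc circle model in both
def circ(c,r,z,n):
    a=np.linspace(0,2*np.pi,60);p=np.array([w2px(n,[c[0]+r*np.cos(x),c[1]+r*np.sin(x),z]) for x in a]);return p.min(0),p.max(0)
c=P('top',274.5,321,310,190,8,104)
lo,hi=circ(c,32,104,'scene');print('scene pred',(lo+.5-[295,155])*10-.5,(hi+.5-[295,155])*10-.5)
lo,hi=circ(c,32,104,'top');print('top pred',(lo+.5-[310,190])*8-.5,(hi+.5-[310,190])*8-.5)
E
```

```text
disc top [ 479.4 -113.8  104. ] bore [ 481.4 -117.9  104. ]
disc scene [ 483.6 -110.6  104. ] bore [ 482.8 -116.7  104. ]
[479.  -81.5 104. ]
[ 479.9 -146.2  104. ]
[ 512.7 -113.8  104. ]
[ 445.8 -113.8  104. ]
hous [517.9 -54.8  80. ]
hous [ 539.6 -151.    80. ]
hous [ 438.8 -173.5   80. ]
hous [417.2 -76.   80. ]
ctr [ 478.4 -113.8   80. ]
yaw -77.41355749400371
drift top [546.6 162.8 142. ]
[556.9 174.  142. ]
[557.2 152.7 142. ]
[536.7 152.3 142. ]
[536.4 172.7 142. ]
[[558.5 153.1 142. ]
 [540.6 156.8 142. ]
 [538.5 173.9 142. ]
 [559.3 173.6 142. ]] [549.3 164.4 142. ]
scene pred [221.85379957  97.53926582] [457.04604775 224.21209071]
top pred [188.92991786 236.27140641] [360.05227417 406.70730582]
```

```bash
cat >> h.py <<'E'
from scipy.spatial.transform import Rotation as Ro
def go(pos,yaw,rp=(180,0)):
    s=status.observe(); R=Ro.from_euler('xyz',s['tool_rot'],degrees=True)
    T=Ro.from_euler('xyz',[rp[0],rp[1],yaw],degrees=True)
    d=R.inv().apply(np.array(pos)-s['ee_pos']); r=(R.inv()*T).as_rotvec()
    print('shift',d.round(1),'rot',r.round(4)); st()
def st():
    s=status.observe(); print('t',round(s['time'],2),'p',s['ee_pos'].round(1),'rpy',s['tool_rot'].round(2),'F',s['force'].round(1),'M',s['torque'].round(2),'gap',round(s['finger_gap'],3))
E
python3 - <<'E'
from h import *
print('big blue top',px2w('top',236.5,170,160), tri(374,236.5,237,171), 'green',tri(364.5,202,281.5,208))
go([547,163,200],90)
E
```

```text
big blue top [643.75973307 205.09119632 160.        ] [641.31120232 203.67974893 158.40583218] green [536.77107807  74.24740974 127.47719024]
shift [-494.2 -263.7   30.8] rot [-1.700e-03  8.000e-04  1.336e+00]
t 0.1 p [127.7 534.5 230.5] rpy [-1.7990e+02 -2.0000e-02  1.6655e+02] F [-0.6  0.5  0.3] M [-0.    0.04  0.08] gap 1.002
```

```bash
python3 -m inch '[-1,-220,-117,0,0,0,0.65, -1,-220,-117,0,0,0,0.65, -1,-220,-117,0,0,0,0.65, -1,-220,-117,0,0,0,0.65, -1,-220,-117,0,0,0,0.65]' 60; python3 -c "
from h import *
go([547,163,220],90)"
```

```text
time: 0.6
ee_pos: [315.4, 367.9, 230.4]
tool_rot: [-179.9, 0.0, 129.0]
force: [0.7, 0.8, -0.2]
finger_gap: 1.005
shift [-305.    50.8   10.6] rot [-0.0015  0.0013  0.6815]
t 0.6 p [315.4 367.9 230.4] rpy [-1.7989e+02  4.0000e-02  1.2905e+02] F [ 0.7  0.8 -0.2] M [ 0.02 -0.01 -0.01] gap 1.005
```

```bash
python3 -m inch '[-0.3,-305,51,10,0,0,0.68, -0.3,-305,51,10,0,0,0.68, -0.3,-305,51,10,0,0,0.68, -0.3,-305,51,10,0,0,0.68, -0.3,-305,51,10,0,0,0.68]'; python3 -c "
from h import *
go([547,163,170],90)"
```

```text
time: 1.1
ee_pos: [502.4, 202.0, 222.2]
tool_rot: [-179.9, 0.1, 89.8]
force: [0.5, 1.0, 0.0]
finger_gap: 0.649
shift [-38.7  44.8  52.2] rot [-0.0016  0.0016 -0.004 ]
t 1.1 p [502.4 202.  222.2] rpy [-1.7991e+02  9.0000e-02  8.9770e+01] F [0.5 1.  0. ] M [ 0.05 -0.08 -0.01] gap 0.649
```

```bash
python3 -m inch '[-0.3,-39,45,40,0,0,0, -0.3,-39,45,52,0,0,-0.004, -0.3,-39,45,52,0,0,-0.004, -0.3,-39,45,52,0,0,-0.004]'; python3 - <<'E'
from h import *
t=grab_frame('top')[:,:,::-1];s=grab_frame('scene')[:,:,::-1]
crop(s,320,130,140,120,5,'g_s.png');crop(t,200,150,120,100,6,'g_t.png')
go([547,163,104],90)
E
```

```text
time: 1.5
ee_pos: [546.5, 162.5, 169.3]
tool_rot: [-179.7, 0.1, 89.9]
force: [0.1, 0.3, 0.7]
finger_gap: 0.653
shift [-0.6  0.1 67.1] rot [-0.0007  0.0012  0.0008]
t 1.6 p [546.9 163.6 171.1] rpy [-1.7996e+02  7.0000e-02  9.0040e+01] F [ 0.4 -0.2 -0.2] M [ 0.    0.02 -0.06] gap 0.651
```

View pics/g_s.png

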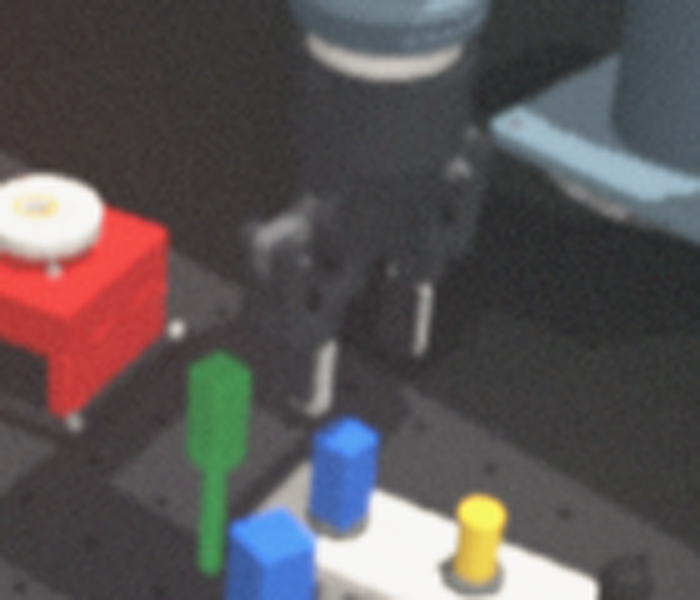

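View pics/g_t.png

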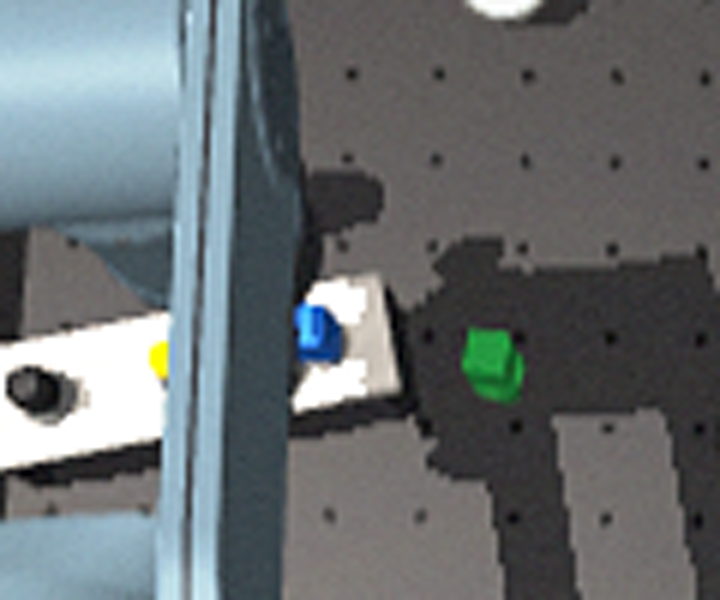

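```bash
python3 - <<'E'
from h import *
for z in (142,171,178,185):
  for x in (519,575,547): print(z,x,(w2px('scene',[x,163,z])-[320,130])*5)
E
```

```text
142 519 [385.81797216 402.40600056]
142 575 [303.3611278  453.20966013]
142 547 [345.14153748 427.46773747]
171 519 [391.02708265 351.46657841]
171 575 [307.44693102 401.64702164]
171 547 [349.80499341 376.21578823]
178 519 [392.30787663 338.94180941]
178 575 [308.45203913 388.96260592]
178 547 [350.95191021 363.61103272]
185 519 [393.59798277 326.32597768]
185 575 [309.46465789 376.18340632]
185 547 [352.10727997 350.91337818]
```

The fingers straddle the handle (scene crop pads 318,412 and 418,352, which are the near pad edges at y+11, as predicted). The handle is at 345,440. Descending.

```bash
python3 -m inch '[-0.3,-0.6,0,25,0,0,0, -0.3,-0.6,0,45,0,0,0, -0.3,-0.6,0,60,0,0,0, -0.3,-0.6,0,67,0,0,0, -0.3,-0.6,0,67,0,0,0]'; python3 -c "
from h import *
go([547,163,104],90)"
```

```text
time: 2.1
ee_pos: [546.3, 163.8, 104.4]
tool_rot: [-179.9, 0.1, 90.1]
force: [-0.3, -0.8, 0.1]
finger_gap: 0.649
shift [-0.8  0.7  0.4] rot [-0.0009  0.0011  0.0022]
t 2.1 p [546.3 163.8 104.4] rpy [-1.7995e+02  6.0000e-02  9.0120e+01] F [-0.3 -0.8  0.1] M [-0.02 -0.    0.  ] gap 0.649
```

```bash
python3 -m inch '[0.2,-0.4,0.4,0,0,0,0, 0.4,-0.6,0.5,0,0,0,0, 0.6,-0.6,0.5,0,0,0,0, 1,-0.6,0.5,0,0,0,0, 1,-0.6,0.5,0,0,0,0]' 50; python3 -m inch '[1,0,0,0,0,0,0, 1,0,0,0,0,0,0]'; python3 -c "
from h import *
st()"
```

```text
time: 2.6
ee_pos: [547.5, 163.5, 105.8]
tool_rot: [179.9, 0.0, 90.1]
force: [-1.0, 0.7, 5.9]
finger_gap: 0.255
time: 2.8
ee_pos: [547.6, 163.4, 105.8]
tool_rot: [179.9, 0.0, 90.1]
force: [-0.0, 0.6, -0.8]
finger_gap: 0.252
t 2.8 p [547.6 163.4 105.8] rpy [1.7991e+02 3.0000e-02 9.0110e+01] F [-0.   0.6 -0.8] M [ 0.01  0.   -0.02] gap 0.252
```

```bash
python3 -m inch '[1,0,0,-10,0,0,0, 1,0,0,-30,0,0,0, 1,0,0,-60,0,0,0, 1,0,0,-95,0,0,0, 1,0,0,-130,0,0,0]'; python3 - <<'E'
from h import *
t=grab_frame('top')[:,:,::-1];s=grab_frame('scene')[:,:,::-1]
crop(s,320,130,140,120,5,'l_s.png')
go([482,-117,230],90)
E
```

```text
time: 3.3
ee_pos: [546.9, 163.3, 237.3]
tool_rot: [180.0, 0.0, 90.1]
force: [0.7, -0.9, -0.7]
finger_gap: 0.247
shift [-280.6  -68.9   11.1] rot [ 0.012  -0.0004  0.002 ]
t 3.4 p [550.2 163.8 242. ] rpy [ 1.7931e+02 -2.0000e-02  9.0110e+01] F [ 0.4  0.1 -0.7] M [-0.03 -0.04  0.03] gap 0.248
```

View pics/l_s.png

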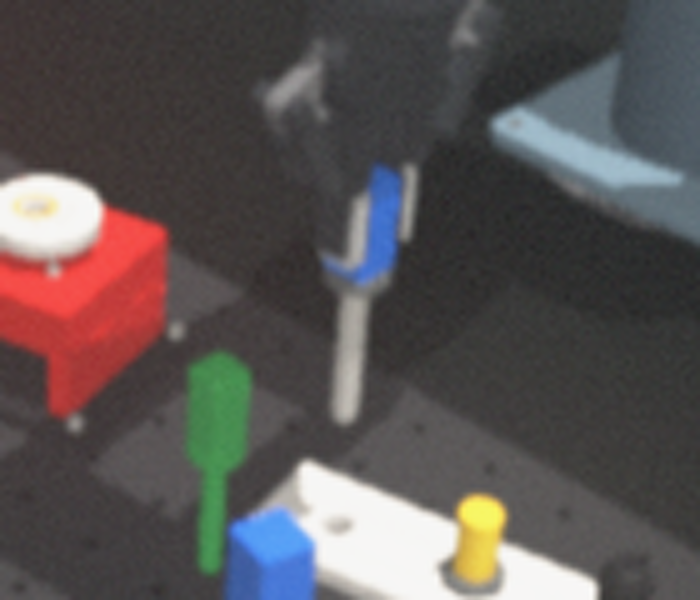

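The drift is out of the rest and hangs in the jaws (tip at crop 344,420). The vacated hole is visible at crop 340,523. Moving towards the stand.

```bash
python3 - <<'E'
from h import *
print((w2px('scene',[550.2,163.8,151])-[320,130])*5, px2w('scene',320+340.5/5-.5,130+523.5/5-.5,90))
E
python3 -m inch '[1,-50,-12,4,0,0,0, 1,-100,-24,8,0,0,0, 1,-150,-36,10,0.012,0,0, 1,-200,-49,10,0.012,0,0, 1,-240,-59,10,0.012,0,0]'; python3 -c "
from h import *
go([482,-117.3,220],90)"
```

```text
[343.15908933 415.41371175] [549.61942054 165.90630401  90.        ]
time: 3.9
ee_pos: [490.5, -78.1, 230.6]
tool_rot: [-179.9, -0.0, 90.1]
force: [0.7, -0.0, -1.4]
finger_gap: 0.251
shift [-39.2  -8.5  10.6] rot [-0.0013 -0.0006  0.002 ]
t 3.9 p [490.5 -78.1 230.6] rpy [-1.7992e+02 -3.0000e-02  9.0110e+01] F [ 0.7 -0.  -1.4] M [ 0.03 -0.01 -0.02] gap 0.251
```

```bash
python3 -m inch '[1,-20,-5,6,0,0,0, 1,-39,-8.5,12,0,0,0.002, 1,-39,-8.5,20,0,0,0.002, 1,-39,-8.5,22,0,0,0.002, 1,-39,-8.5,22,0,0,0.002]'; python3 - <<'E'
from h import *
s=grab_frame('scene')[:,:,::-1];t=grab_frame('top')[:,:,::-1]
crop(s,295,110,70,90,8,'b_s.png');crop(t,290,180,100,90,6,'b_t.png')
st(); p=status.observe()['ee_pos']
q=lambda X:(w2px('scene',X)-[295,110])*8
print('tip pred',q([p[0],p[1],p[2]-90.8]),'bore',q([482.2,-117.3,104]))
E
```

```text
time: 4.4
ee_pos: [481.6, -116.1, 207.9]
tool_rot: [-179.8, -0.1, 90.0]
force: [0.0, 0.5, -1.0]
finger_gap: 0.251
t 4.5 p [ 482.2 -116.1  208.7] rpy [-1.7992e+02 -5.0000e-02  9.0080e+01] F [ 0.6  0.7 -0.6] M [ 0.03 -0.01  0.01] gap 0.253
tip pred [257.40165973 449.79592621] bore [255.00059403 483.03515948]
```

View pics/b_s.png

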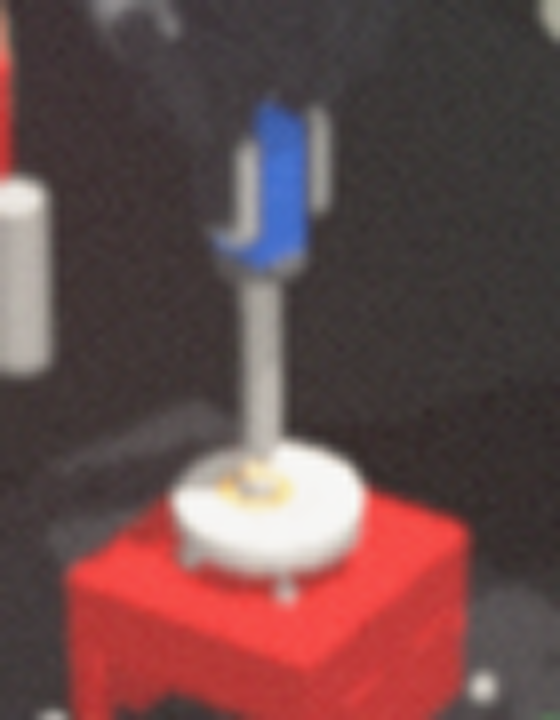

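View pics/b_t.png

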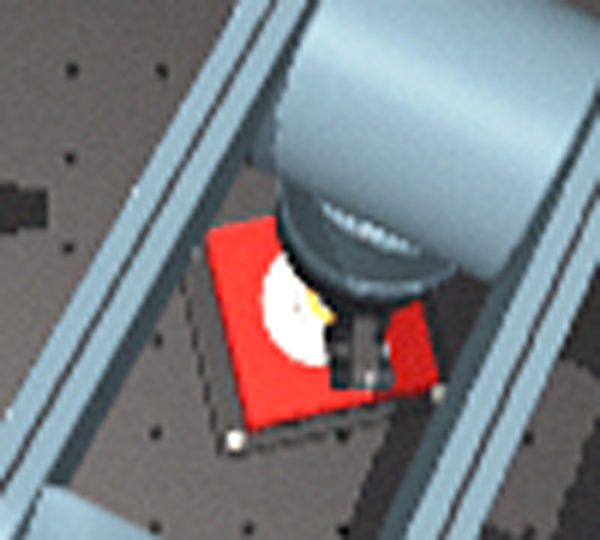

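```bash
python3 - <<'E'
from h import *
s=grab_frame('scene').astype(float)
g=s.mean(2)
st();p=status.observe()['ee_pos']
for v in range(146,166,2):
    r=g[v,318:340]; bg=np.r_[r[:5],r[-5:]].mean(); w=np.clip(r-bg-15,0,None); print(v, round((w*np.arange(318,340)).sum()/w.sum(),2), end=' | ')
    z=p[2]-90.8
print()
for dz in (0,30,60): print(w2px('scene',[p[0],p[1],p[2]-90.8+dz]).round(2))
# ring from first scene image: saturation (R-B)
o=cv2.imread('pics/scene0.png').astype(float)
sub=o[164:178,312:345]; d=sub[:,:,2]-sub[:,:,0]; d[d<12]=0; d[sub[:,:,1]<150]=0
yy,xx=np.mgrid[164:178,312:345]; print('ring',(d*xx).sum()/d.sum(),(d*yy).sum()/d.sum()); print(d.astype(int))
E
```

```text
t 4.55 p [ 482.3 -116.2  208.8] rpy [-1.7994e+02 -3.0000e-02  9.0090e+01] F [-0.3  0.2 -0.4] M [0.   0.02 0.04] gap 0.252
146 326.87 | 148 326.86 | 150 326.9 | 152 326.91 | 154 326.93 | 156 327.07 | 158 327.04 | 160 327.03 | 162 326.92 | 164 327.18 | 
[327.11 166.17]
[327.1  156.61]
[327.1 146.8]
ring 327.90725946509207 171.1170545328239
[[ 0  0  0  0  0  0  0  0  0  0  0  0  0  0  0  0  0  0  0  0  0  0  0  0
   0  0  0  0  0  0  0  0  0]
 [ 0  0  0  0  0  0  0  0  0  0  0  0 26 15 15 13  0 15 16 14 12  0  0  0
   0  0  0  0  0  0  0  0  0]
 [ 0  0  0  0  0  0  0  0  0 13 16 14 15  0  0  0  0  0  0  0  0  0 15 12
   0  0  0  0  0  0  0  0  0]
 [ 0  0  0  0  0  0  0 12 14  0  0  0  0  0  0  0  0  0  0  0  0  0  0  0
  14 15  0  0  0  0  0  0  0]
 [ 0  0  0  0  0  0 13  0  0  0  0  0  0 13 18 18 14  0  0  0  0  0  0  0
   0  0 14  0  0  0  0  0  0]
 [ 0  0  0  0  0 13  0  0  0  0  0 24 28 32 37 38 35 36 29  0  0  0  0  0
   0  0  0 15  0  0  0  0  0]
 [ 0  0  0  0  0 16  0  0  0  0 23 51 32 23 22 23 31 49 69 33  0  0  0  0
   0  0  0 14  0  0  0  0  0]
 [ 0  0  0  0  0 13  0  0  0  0 29 63 35 22 19 25 35 63 73 46  0  0  0  0
   0  0  0  0 65  0  0  0  0]
 [ 0  0  0  0 83 15  0  0  0  0 18 42 47 43 44 49 62 75 60 26  0  0  0  0
   0  0  0  0 77  0  0  0  0]
 [ 0  0  0  0  0 25  0  0  0  0  0 13 25 32 38 40 36 35 21  0  0  0  0  0
   0  0  0 14 93  0  0  0  0]
 [ 0  0  0  0  0 45  0  0  0  0  0  0  0  0 12 12  0  0  0  0  0  0  0  0
   0  0  0 25  0  0  0  0  0]
 [ 0  0  0  0  0  0 15  0  0  0  0  0  0  0  0  0  0  0  0  0  0  0  0  0
   0  0  0 44  0  0  0  0  0]
 [ 0  0  0  0  0  0 23 17  0  0  0  0  0  0  0  0  0  0  0  0  0  0  0  0
   0  0 15 56  0  0  0  0  0]
 [ 0  0  0  0  0  0  0 15 16 12  0  0  0  0  0  0  0  0  0  0  0  0  0  0
   0 15 27  0  0  0  0  0  0]]
```

```bash
python3 - <<'E'
from h import *
print('scene bore',px2w('scene',326.55,171.0,104))
t=cv2.imread('pics/top0.png').astype(float)
sub=t[222:240,332:358]; 
d=sub[:,:,2]-sub[:,:,0]; print(d[2:14].astype(int))
w=(t[:,:,1]>200)&(t[:,:,0]>120)
w=t[:,:,1]; m=(w>140); 
n,l,stt,c=cv2.connectedComponentsWithStats(m.astype(np.uint8)); k=l[235,338]; print(stt[k],c[k])
cn=cv2.findContours((l==k).astype(np.uint8),cv2.RETR_EXTERNAL,cv2.CHAIN_APPROX_NONE)[0][0]; e=cv2.fitEllipse(cn);print(e, px2w('top',*e[0],104))
E
```

```text
scene bore [ 484.96586286 -115.58627145  104.        ]
[[197 212 194  -1   0   0   1   1   1   0   0   0   0   0   0   0   0   1
    0   0  -1 136 215 203 207 202]
 [204 208 133   0   0   0   1   1   1   0   0  11  36  78  65  13   0   0
    0   0   0  13 217 208 199 207]
 [195 196  -1   0   0   1   0   1   1   0  19 113  82  58  44 110  47   0
    0   0   0   0 173 212 204 202]
 [199 179   0   0   0   1   0   2   0   0 148  62  95  64  45  23 132  33
    0   0   0   0  90 222 203 212]
 [200 174   0   0   1   1   0  10   0  46 126  43 100 188 135  28  54 135
    0   0   0   0  59 188 203 202]
 [197 131   0   0   0   1   0  10   0 114  95  -6  71 168 191  61   3 176
    0   0   0   0  -1 196 211 205]
 [195 120   0   0   0   0   0  15   0  67 139  -3 -18  88 176  83  41 165
    0   0   0   0   0 193 213 207]
 [209 160   0   0   0   0   0  23   0   0 184  91  60   2  90  68 147  77
    0   0   0   0  25 191 208 210]
 [205 182   0   0   0   0   0   5   3   0  31 144 132 120 119 110  79   0
    0   0   0   0  69 187 204 203]
 [200 196  -2   0   0   0   0   0   6   0   0   2  30  61  85  31   0   0
    0   0   0   0 110 185 210 206]
 [209 200  50   0   0   0   1   0   1   2   1   0   0   0   1   0   0   0
    1   0   0   0 169 216 203 206]
 [196 200 185  -1   0   0   0   1   1   0   2   1   0   0   0   0   1   0
    0   0   0  74 227 202 202 197]]
[334 219  21  22 361] [343.68421053 229.70637119]
((343.7339782714844, 229.7004852294922), (20.403579711914062, 21.325218200683594), 178.33596801757812) [ 479.37216695 -113.38058304  104.        ]
```

```bash
python3 -m inch '[1,-1.2,0,4,0,0,0, 1,-1.3,0,8,0,0,0, 1,-1.3,0,10,0,0,0, 1,-1.3,0,10,0,0,0, 1,-1.3,0,10,0,0,0]'; python3 -c "
from h import *
go([482.2,-117.4,195],90)"
```

```text
time: 5.05
ee_pos: [482.3, -117.5, 198.8]
tool_rot: [-179.9, -0.0, 90.1]
force: [0.0, -0.3, -1.6]
finger_gap: 0.249
shift [ 0.1 -0.1  3.8] rot [-0.0011 -0.0006  0.0015]
t 5.05 p [ 482.3 -117.5  198.8] rpy [-1.7994e+02 -4.0000e-02  9.0090e+01] F [ 0.  -0.3 -1.6] M [-0.05 -0.07  0.  ] gap 0.249
```

```bash
python3 -m inch '[1,0,0,2,0,0,0, 1,0,0,4,0,0,0, 1,0,0,6,0,0,0, 1,0,0,6.5,0,0,0, 1,0,0,6.5,0,0,0]'; python3 -c "
from h import *
st()"
```

```text
time: 5.55
ee_pos: [482.2, -117.4, 192.1]
tool_rot: [-179.9, -0.0, 90.1]
force: [-0.7, 0.2, -1.4]
finger_gap: 0.252
t 5.55 p [ 482.2 -117.4  192.1] rpy [-1.7992e+02 -5.0000e-02  9.0090e+01] F [-0.7  0.2 -1.4] M [-0.02  0.04 -0.03] gap 0.252
```

```bash
python3 -m inch '[1,0,0,1,0,0,0, 1,0,0,2,0,0,0, 1,0,0,3,0,0,0, 1,0,0,3,0,0,0]'; python3 -m inch '[1,0,0,1,0,0,0, 1,0,0,2,0,0,0, 1,0,0,3,0,0,0, 1,0,0,3,0,0,0]';  python3 -c "
from h import *
st()
s=grab_frame('scene')[:,:,::-1];crop(s,295,110,70,90,8,'c_s.png')"
```

```text
time: 5.95
ee_pos: [482.1, -117.4, 189.0]
tool_rot: [-179.9, -0.1, 90.1]
force: [0.2, 0.4, -2.1]
finger_gap: 0.253
time: 6.35
ee_pos: [482.0, -117.3, 185.8]
tool_rot: [-179.9, -0.1, 90.1]
force: [-0.1, -0.4, -1.4]
finger_gap: 0.252
t 6.35 p [ 482.  -117.3  185.8] rpy [-1.7989e+02 -6.0000e-02  9.0080e+01] F [-0.1 -0.4 -1.4] M [-0.01 -0.03 -0.02] gap 0.252
```

View pics/c_s.png

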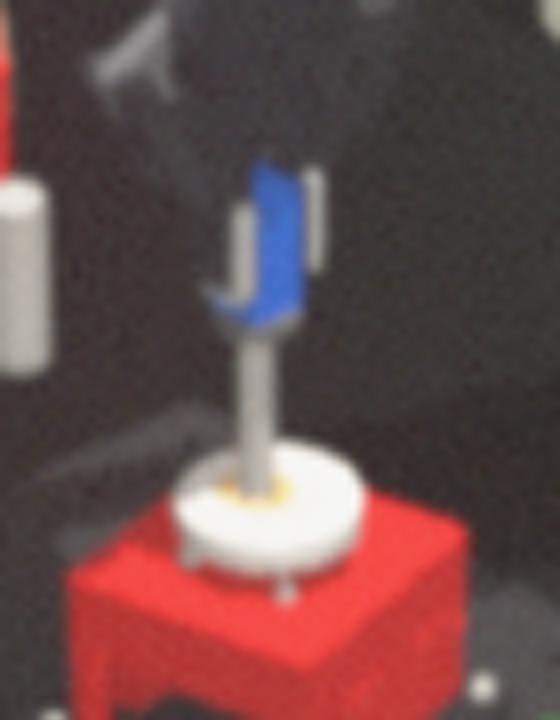

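The shank has entered the bore: the brass ring shows around it at crop 256,492, the disc is not pressed and there is no force. Continuing gently.

```bash
python3 -m inch '[1,0,0,2,0,0,0, 1,0,0,4,0,0,0, 1,0,0,6,0,0,0, 1,0,0,8,0,0,0, 1,0,0,8,0,0,0]'; python3 -m inch '[1,0,0,1.5,0,0,0, 1,0,0,3,0,0,0, 1,0,0,4.5,0,0,0, 1,0,0,6,0,0,0, 1,0,0,6,0,0,0]';  python3 -c "
from h import *
st()"
```

```text
time: 6.9
ee_pos: [481.8, -117.3, 177.5]
tool_rot: [-179.9, -0.1, 90.1]
force: [0.0, 0.6, -1.6]
finger_gap: 0.253
time: 7.4
ee_pos: [481.7, -117.1, 171.2]
tool_rot: [-179.8, -0.1, 90.1]
force: [-0.0, -0.6, -1.4]
finger_gap: 0.254
t 7.4 p [ 481.7 -117.1  171.2] rpy [-1.7983e+02 -9.0000e-02  9.0080e+01] F [-0.  -0.6 -1.4] M [ 0. -0.  0.] gap 0.254
```

```bash
python3 -m inch '[1,-0.1,0.2,1,0,0,0, 1,-0.2,0.4,2,0.001,0.001,0, 1,-0.2,0.4,3,0.002,0.001,0, 1,-0.2,0.4,3.5,0.002,0.001,0, 1,-0.2,0.4,3.5,0.002,0.001,0]'; python3 -m inch '[1,0,0,0.5,0,0,0, 1,0,0,1,0,0,0, 1,0,0,1.5,0,0,0, 1,0,0,2,0,0,0]';  python3 -c "
from h import *
st()"
```

```text
time: 7.9
ee_pos: [482.0, -117.3, 167.6]
tool_rot: [-179.7, -0.2, 90.1]
force: [-1.1, -0.2, -1.3]
finger_gap: 0.257
time: 8.3
ee_pos: [482.5, -117.7, 166.3]
tool_rot: [-179.8, -0.1, 90.1]
force: [-0.2, -0.7, 5.8]
finger_gap: 0.253
t 8.3 p [ 482.5 -117.7  166.3] rpy [-1.7978e+02 -1.1000e-01  9.0080e+01] F [-0.2 -0.7  5.8] M [-0.03  0.18 -0.03] gap 0.253
```

```bash
python3 -m inch '[1,0,0,1,0,0,0, 1,0,0,1.8,0,0,0, 1,0,0,2.6,0,0,0, 1,0,0,3.4,0,0,0, 1,0,0,4,0,0,0]'; python3 -c "
from h import *
st()"
```

```text
time: 8.8
ee_pos: [482.7, -118.0, 163.3]
tool_rot: [-179.8, -0.0, 90.1]
force: [-3.4, -1.0, 9.1]
finger_gap: 0.25
t 8.8 p [ 482.7 -118.   163.3] rpy [-1.7984e+02 -4.0000e-02  9.0090e+01] F [-3.4 -1.   9.1] M [-0.09  0.59  0.01] gap 0.25
```

```bash
python3 -m inch '[1,0.3,-0.5,1,0,0,0, 1,0.3,-0.8,1.8,0,0,0, 1,0.3,-0.8,2.6,0,0,0, 1,0.3,-0.8,3.4,0,0,0, 1,0.3,-0.8,4,0,0,0]'; python3 -c "
from h import *
st()"
```

```text
time: 9.3
ee_pos: [482.4, -118.2, 160.5]
tool_rot: [-179.9, 0.0, 90.1]
force: [-2.7, -0.7, 9.3]
finger_gap: 0.253
t 9.3 p [ 482.4 -118.2  160.5] rpy [-1.7994e+02  3.0000e-02  9.0100e+01] F [-2.7 -0.7  9.3] M [-0.04  0.41 -0.01] gap 0.253
```

```bash
python3 -m inch '[1,0.5,-0.5,1,0,0,0, 1,0.9,-0.9,2,0,0,0, 1,0.9,-0.9,3,0,0,0, 1,0.9,-0.9,4,0,0,0, 1,0.9,-0.9,4.6,0,0,0]'; python3 -c "
from h import *
st()"
```

```text
time: 9.8
ee_pos: [482.3, -118.0, 157.1]
tool_rot: [179.9, 0.1, 90.1]
force: [-1.7, 0.2, 8.9]
finger_gap: 0.252
t 9.8 p [ 482.3 -118.   157.1] rpy [1.7993e+02 1.3000e-01 9.0100e+01] F [-1.7  0.2  8.9] M [-0.12  0.35 -0.03] gap 0.252
```

```bash
python3 -m inch '[1,0.3,-0.3,1,0,0,0, 1,0.6,-0.6,2,0,0,0, 1,0.6,-0.6,3,0,0,0, 1,0.6,-0.6,4,0,0,0, 1,0.6,-0.6,4.6,0,0,0]'; python3 -c "
from h import *
go([482,-117.5,150],90)"
```

```text
time: 10.3
ee_pos: [482.2, -117.9, 153.5]
tool_rot: [179.8, 0.2, 90.1]
force: [-1.6, -0.8, 8.8]
finger_gap: 0.25
shift [ 0.5 -0.2  3.5] rot [0.0028 0.0037 0.0019]
t 10.3 p [ 482.2 -117.9  153.5] rpy [179.84   0.21  90.11] F [-1.6 -0.8  8.8] M [-0.21  0.44  0.04] gap 0.25
```

```bash
python3 -m inch '[1,0.3,-0.2,0.8,0,0,0, 1,0.6,-0.3,1.6,0.003,0.004,0, 1,0.6,-0.3,2.4,0.003,0.004,0, 1,0.6,-0.3,3.2,0.003,0.004,0, 1,0.6,-0.3,4,0.003,0.004,0]'; python3 -c "
from h import *
go([482,-117.5,148],90)"
```

```text
time: 10.8
ee_pos: [482.3, -118.1, 150.5]
tool_rot: [179.9, 0.1, 90.1]
force: [-1.2, 0.1, 9.0]
finger_gap: 0.249
shift [ 0.6 -0.3  2.5] rot [0.001  0.0014 0.0021]
t 10.8 p [ 482.3 -118.1  150.5] rpy [1.7994e+02 8.0000e-02 9.0120e+01] F [-1.2  0.1  9. ] M [-0.39  0.47  0.01] gap 0.249
```

```bash
python3 -m inch '[1,0.3,-0.2,0.8,0,0,0, 1,0.6,-0.3,1.6,0.001,0.001,0, 1,0.6,-0.3,2.4,0.001,0.001,0, 1,0.6,-0.3,3.2,0.001,0.001,0, 1,0.6,-0.3,4,0.001,0.001,0]'; python3 -c "
from h import *
go([482,-117.5,148],90)"
```

```text
time: 11.3
ee_pos: [481.7, -117.2, 145.9]
tool_rot: [-180.0, -0.0, 90.1]
force: [0.5, 0.3, -1.0]
finger_gap: 0.254
shift [-0.3  0.3 -2.1] rot [-0.0006 -0.0003  0.002 ]
t 11.3 p [ 481.7 -117.2  145.9] rpy [-1.7996e+02 -1.0000e-02  9.0110e+01] F [ 0.5  0.3 -1. ] M [ 0.05  0.01 -0.  ] gap 0.254
```

The force fell back to no load at TCP z 146 (tip about 55), so the sleeve has let go. I'll look under the housing.

```bash
python3 - <<'E'
from h import *
s=grab_frame('scene')[:,:,::-1];crop(s,295,150,70,65,10,'d_s.png');st()
for z in (12,34): print((w2px('scene',[479.3,-113.6,z])-[295,150])*10)
E
```

```text
t 11.35 p [ 481.6 -117.1  145.7] rpy [-1.7994e+02 -3.0000e-02  9.0110e+01] F [ 0.4  0.5 -1.3] M [-0.   -0.01  0.02] gap 0.25
[335.38047543 480.18780804]
[335.47730877 416.38015717]
```

View pics/d_s.png

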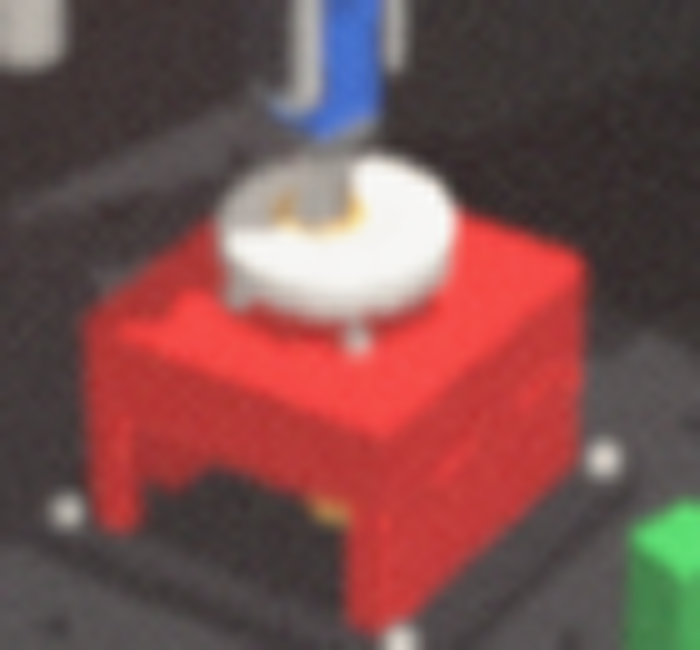

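Brass now shows low in the opening (crop 330,510). That matches a sleeve on the tray floor; one still hanging would be hidden. Withdrawing the drift.

```bash
python3 -m inch '[1,0.1,0.1,-5,0,0,0, 1,0.1,0.1,-12,0,0,0, 1,0.1,0.1,-20,0,0,0, 1,0.1,0.1,-28,0,0,0, 1,0.1,0.1,-36,0,0,0]'; python3 -m inch '[1,0,0,-8,0,0,0, 1,0,0,-18,0,0,0, 1,0,0,-32,0,0,0, 1,0,0,-48,0,0,0, 1,0,0,-56,0,0,0]'; python3 -c "
from h import *
go([547.6,163.4,236],90)
t=grab_frame('top')[:,:,::-1]; s=grab_frame('scene')[:,:,::-1];crop(s,295,110,90,100,6,'e_s.png')"
```

```text
time: 11.85
ee_pos: [481.9, -117.0, 182.8]
tool_rot: [-180.0, -0.0, 90.1]
force: [-0.7, -0.5, -1.0]
finger_gap: 0.252
time: 12.35
ee_pos: [482.5, -117.3, 240.7]
tool_rot: [179.9, 0.0, 90.1]
force: [0.5, -0.2, -1.7]
finger_gap: 0.25
shift [280.6  65.7   4.6] rot [0.0018 0.0008 0.0021]
t 12.35 p [ 482.5 -117.3  240.7] rpy [1.7989e+02 5.0000e-02 9.0120e+01] F [ 0.5 -0.2 -1.7] M [ 0.02 -0.02 -0.08] gap 0.25
```

View pics/e_s.png

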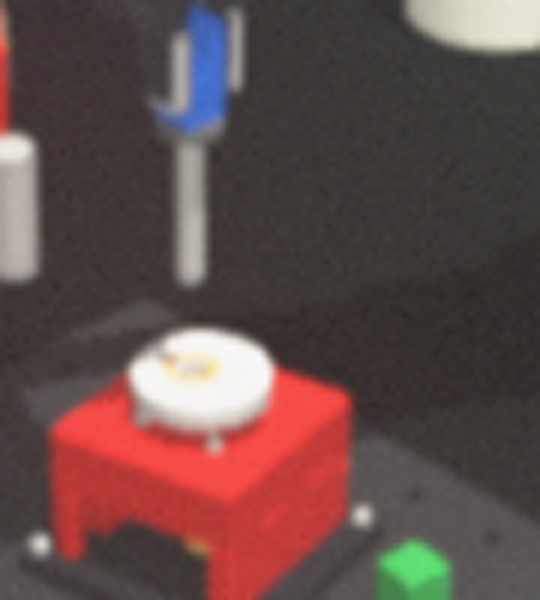

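The drift is clear, the disc is up, and brass is still visible in the tray (crop 198,545). Returning to the same rest hole.

```bash
python3 -m inch '[1,40,9,0,0,0,0, 1,85,20,0,0,0,0, 1,130,30,0,0,0,0, 1,175,41,0,0,0,0.002, 1,220,51,0,0,0,0.002]'; python3 -c "
from h import *
go([547.6,163.4,220],90)"
```

```text
time: 12.95
ee_pos: [533.0, 104.5, 239.4]
tool_rot: [179.9, 0.1, 90.0]
force: [0.7, -0.7, -1.1]
finger_gap: 0.249
shift [58.9 14.6 19.3] rot [ 0.0011  0.0011 -0.0003]
t 12.95 p [533.  104.5 239.4] rpy [1.7993e+02 6.0000e-02 8.9980e+01] F [ 0.7 -0.7 -1.1] M [-0.01 -0.02 -0.05] gap 0.249
```

```bash
python3 -m inch '[1,35,9,0,0,0,0, 1,59,14.6,4,0,0,0, 1,59,14.6,12,0,0,0, 1,59,14.6,19,0,0,0, 1,59,14.6,19,0,0,0]'; python3 -c "
from h import *
go([547.6,163.4,190],90)"
```

```text
time: 13.45
ee_pos: [546.4, 162.5, 218.3]
tool_rot: [-179.8, 0.1, 89.9]
force: [0.1, 0.1, -1.2]
finger_gap: 0.248
shift [ 0.9  1.3 28.3] rot [-0.0027  0.0019 -0.0009]
t 13.45 p [546.4 162.5 218.3] rpy [-1.7984e+02  1.1000e-01  8.9950e+01] F [ 0.1  0.1 -1.2] M [0.05 0.02 0.  ] gap 0.248
```

```bash
python3 -m inch '[1,0.9,1.3,8,0,0,0, 1,0.9,1.3,18,-0.002,0.001,0, 1,0.9,1.3,26,-0.002,0.001,0, 1,0.9,1.3,30,-0.002,0.001,0, 1,0.9,1.3,30,-0.002,0.001,0]'; python3 - <<'E'
from h import *
go([547.6,163.4,170],90)
s=grab_frame('scene')[:,:,::-1];crop(s,350,150,110,100,6,'f_s.png')
E
```

```text
time: 13.95
ee_pos: [547.1, 163.1, 187.4]
tool_rot: [-179.9, 0.1, 89.9]
force: [-0.9, -0.1, -1.5]
finger_gap: 0.248
shift [ 0.3  0.5 17.4] rot [-0.0023  0.0011 -0.0013]
t 13.95 p [547.1 163.1 187.4] rpy [-1.7987e+02  6.0000e-02  8.9930e+01] F [-0.9 -0.1 -1.5] M [0.   0.   0.01] gap 0.248
```

View pics/f_s.png

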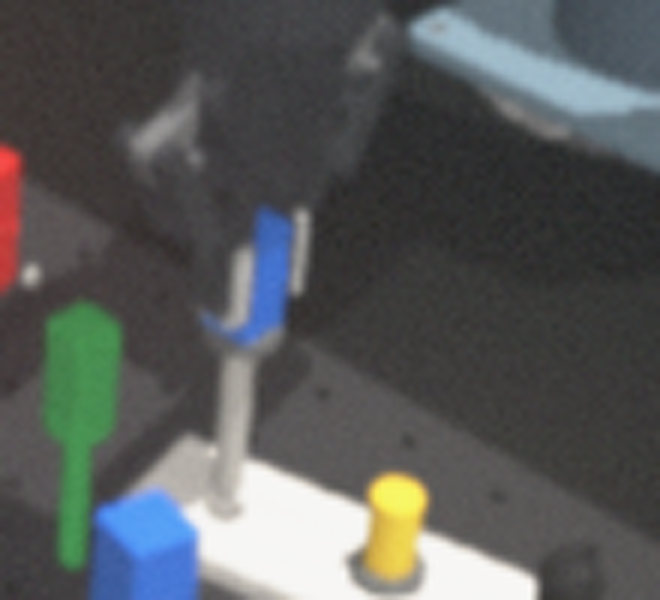

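The tip sits over the hole (crop 228,508), and the rod's slant matches the perspective of a vertical line here. Inserting lightly.

```bash
python3 -m inch '[1,0.3,0.5,3,0,0,0, 1,0.3,0.5,6,0,0,0, 1,0.3,0.5,9,-0.002,0.001,0, 1,0.3,0.5,12,-0.002,0.001,0, 1,0.3,0.5,12,-0.002,0.001,0]'; python3 -c "
from h import *
go([547.6,163.4,160],90)"
```

```text
time: 14.5
ee_pos: [547.6, 163.5, 175.5]
tool_rot: [-180.0, 0.0, 89.9]
force: [-0.1, 0.3, -0.8]
finger_gap: 0.255
shift [-0.1 -0.  15.5] rot [-0.0002  0.0001 -0.0011]
t 14.5 p [547.6 163.5 175.5] rpy [-179.99    0.     89.94] F [-0.1  0.3 -0.8] M [ 0.04 -0.01  0.01] gap 0.255
```

Tip at 85 mm with no contact, so it is in the hole.

```bash
python3 -m inch '[1,0,0,8,0,0,0, 1,0,0,18,0,0,0, 1,0,0,28,0,0,0, 1,0,0,38,0,0,0, 1,0,0,40,0,0,0]';  python3 -c "
from h import *
go([547.6,163.4,112],90)"
```

```text
time: 15.0
ee_pos: [546.4, 163.3, 133.4]
tool_rot: [-179.8, 0.0, 89.9]
force: [0.7, -0.1, -1.5]
finger_gap: 0.25
shift [ 0.1  1.2 21.4] rot [-0.0035  0.0004 -0.0012]
t 15.0 p [546.4 163.3 133.4] rpy [-1.798e+02  2.000e-02  8.993e+01] F [ 0.7 -0.1 -1.5] M [0.01 0.02 0.04] gap 0.25
```

```bash
python3 -m inch '[1,0.1,1.2,5,0,0,0, 1,0.1,1.2,11,-0.003,0,0, 1,0.1,1.2,17,-0.003,0,0, 1,0.1,1.2,22,-0.003,0,0, 1,0.1,1.2,23,-0.003,0,0]';  python3 -c "
from h import *
go([547.6,163.4,105.8],90)"
```

```text
time: 15.5
ee_pos: [547.1, 163.4, 109.7]
tool_rot: [-179.9, 0.0, 89.9]
force: [-0.1, -0.2, -1.1]
finger_gap: 0.25
shift [0.  0.5 3.9] rot [-0.0017  0.0005 -0.0012]
t 15.5 p [547.1 163.4 109.7] rpy [-1.799e+02  3.000e-02  8.993e+01] F [-0.1 -0.2 -1.1] M [-0.01  0.04  0.  ] gap 0.25
```

```bash
python3 -m inch '[1,0,0.5,1,0,0,0, 1,0,0.5,2,-0.002,0,0, 1,0,0.5,3,-0.002,0,0, 1,0,0.5,4,-0.002,0,0, 1,0,0.5,4.2,-0.002,0,0]';  python3 -c "
from h import *
st()"
```

```text
time: 16.0
ee_pos: [547.8, 163.4, 105.8]
tool_rot: [180.0, 0.0, 89.9]
force: [-1.1, -0.4, 0.8]
finger_gap: 0.256
t 16.0 p [547.8 163.4 105.8] rpy [1.7996e+02 3.0000e-02 8.9930e+01] F [-1.1 -0.4  0.8] M [ 0.01  0.17 -0.01] gap 0.256
```

```bash
python3 -m inch '[0.45,0,0,0,0,0,0, 0.35,0,0,0,0,0,0, 0.1,0,0,0,0,0,0, -0.3,0,0,0,0,0,0, -0.3,0,0,0,0,0,0]';  python3 - <<'E'
from h import *
st()
s=grab_frame('scene')[:,:,::-1];crop(s,350,150,110,100,6,'r_s.png')
E
```

```text
time: 16.5
ee_pos: [547.8, 163.4, 105.8]
tool_rot: [180.0, 0.0, 89.9]
force: [0.1, -0.3, -0.8]
finger_gap: 0.653
t 16.5 p [547.8 163.4 105.8] rpy [1.7995e+02 3.0000e-02 8.9930e+01] F [ 0.1 -0.3 -0.8] M [-0.01  0.04 -0.05] gap 0.653
```

View pics/r_s.png

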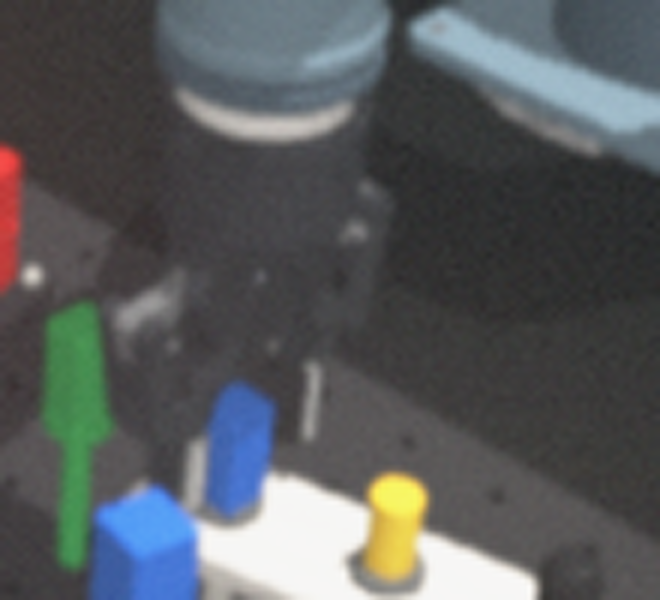

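```bash
python3 -m inch '[-0.3,0,0,-8,0,0,0, -0.3,0,0,-25,0,0,0, -0.3,0,0,-55,0,0,0, -0.3,0,0,-95,0,0,0, -0.3,0,0,-130,0,0,0]'; python3 -c "
from h import *
go([400,300,240],90)"
```

```text
time: 17.05
ee_pos: [547.7, 163.5, 238.1]
tool_rot: [179.9, 0.0, 89.9]
force: [0.2, 0.0, 0.1]
finger_gap: 0.652
shift [ 136.4 -147.8   -2.2] rot [ 0.0016  0.0004 -0.0011]
t 17.05 p [547.7 163.5 238.1] rpy [1.7991e+02 2.0000e-02 8.9940e+01] F [0.2 0.  0.1] M [-0.01 -0.08 -0.05] gap 0.652
```

Moving aside so that the cameras see everything.

```bash
python3 -m inch '[-0.3,70,-75,0,0,0,0, -0.3,140,-150,0,0,0,0, -0.3,200,-210,0,0,0,0, -0.3,260,-210,0,0,0,0, -0.3,260,-210,0,0,0,0]'; python3 -m inch '[-0.3,0,0,0,0,0,0, -0.3,0,0,0,0,0,0, -0.3,0,0,0,0,0,0]'; python3 - <<'E'
from h import *
st()
s=grab_frame('scene')[:,:,::-1];t=grab_frame('top')[:,:,::-1]
cv2.imwrite('pics/scene9.png',s);cv2.imwrite('pics/top9.png',t)
crop(s,290,150,190,150,4,'z_s.png');crop(t,190,120,230,150,3,'z_t.png')
a=cv2.imread('pics/scene0.png').astype(int);d=np.abs(a-s).max(2)>60;print('diff px crop',[(x,y) for y,x in zip(*np.where(d)) if x<470 and y>150][:40])
E
```

```text
time: 17.55
ee_pos: [383.4, 351.9, 238.6]
tool_rot: [179.8, -0.0, 89.9]
force: [0.2, 0.1, -0.3]
finger_gap: 0.648
time: 17.85
ee_pos: [384.0, 351.2, 238.9]
tool_rot: [179.8, -0.0, 89.9]
force: [0.0, 0.4, 0.5]
finger_gap: 0.652
t 17.85 p [384.  351.2 238.9] rpy [ 1.7978e+02 -1.0000e-02  8.9880e+01] F [0.  0.4 0.5] M [0.02 0.01 0.03] gap 0.652
diff px crop [(np.int64(444), np.int64(162)), (np.int64(445), np.int64(162)), (np.int64(446), np.int64(162)), (np.int64(447), np.int64(162)), (np.int64(437), np.int64(163)), (np.int64(438), np.int64(163)), (np.int64(439), np.int64(163)), (np.int64(440), np.int64(163)), (np.int64(441), np.int64(163)), (np.int64(442), np.int64(163)), (np.int64(443), np.int64(163)), (np.int64(444), np.int64(163)), (np.int64(445), np.int64(163)), (np.int64(446), np.int64(163)), (np.int64(447), np.int64(163)), (np.int64(448), np.int64(163)), (np.int64(449), np.int64(163)), (np.int64(438), np.int64(164)), (np.int64(439), np.int64(164)), (np.int64(440), np.int64(164)), (np.int64(441), np.int64(164)), (np.int64(442), np.int64(164)), (np.int64(443), np.int64(164)), (np.int64(444), np.int64(164)), (np.int64(445), np.int64(164)), (np.int64(446), np.int64(164)), (np.int64(447), np.int64(164)), (np.int64(448), np.int64(164)), (np.int64(449), np.int64(164)), (np.int64(450), np.int64(164)), (np.int64(451), np.int64(164)), (np.int64(452), np.int64(164)), (np.int64(453), np.int64(164)), (np.int64(441), np.int64(165)), (np.int64(442), np.int64(165)), (np.int64(443), np.int64(165)), (np.int64(444), np.int64(165)), (np.int64(445), np.int64(165)), (np.int64(446), np.int64(165)), (np.int64(447), np.int64(165))]
```

View pics/z_s.png

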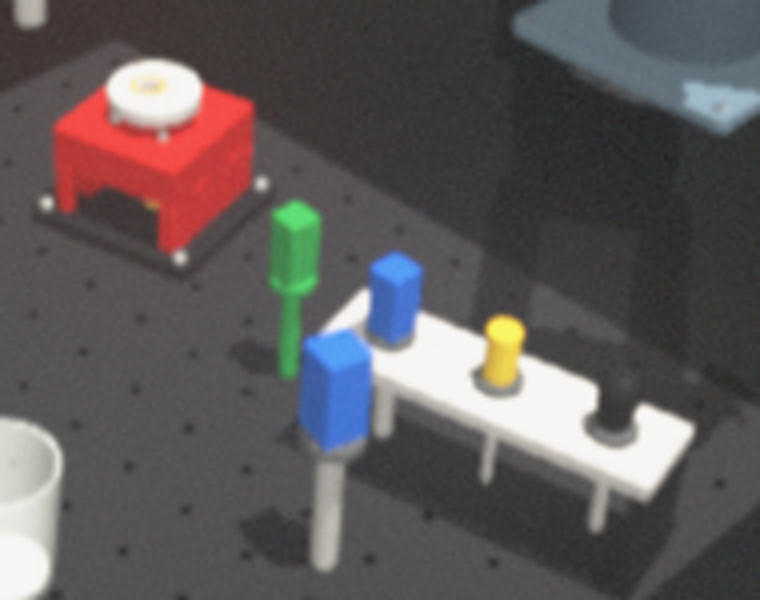

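View pics/z_t.png

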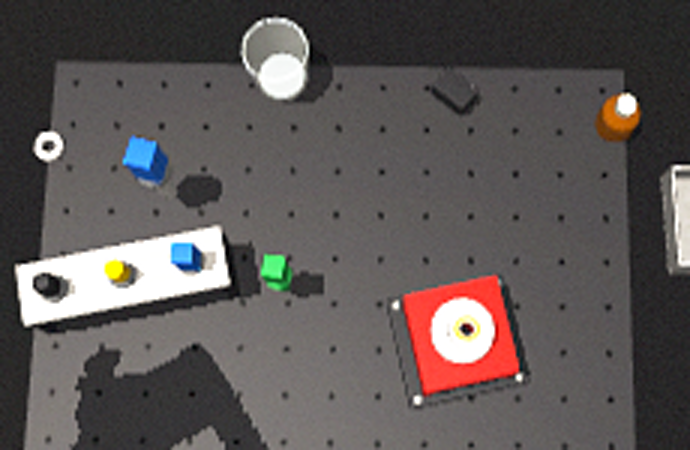

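The drift stands upright in its own hole, exactly as at the start (scene crop 395,300). The disc is up, the bore looks empty from above, and brass shows in the tray opening (scene crop 152,204). The other things have not moved. Handing in.

```bash
python3 -c "
from rig import manip
print(manip.hand_in())"
```

```text
the job is handed in; nothing more can be done
None
```

The job is done and handed in at about 18 s. The sleeve is out and in the tray, and the drift is back upright in the rest hole it came from.

- **Drift:** I took the smaller blue drift from the rest hole nearest the stand. It went through the disc's bore on the first try, with no measurable force, and the disc showed no sign of being pressed.
- **Sleeve:** I pushed it down at about 6 to 9 N read at the wrist. The force fell back to no-load with the tip at about 55 mm, so it had come free. A brass patch then showed low in the stand's opening, where a sleeve on the tray floor should be.
- **Return:** The drift seated at the same height and within about 0.2 mm of where I picked it up. I let go and moved the arm clear.

**Last checks:** In the final pictures the drift is upright in its hole, the disc is up and its bore looks empty. The other things in view look where they started, judged by eye.

Two things were not perfect:
- **Cameras:** They disagreed by about 4 mm on the bore position. I used a point between the two, and it fitted.
- **Sleeve view:** Only part of the sleeve shows in the tray, so I could not tell whether it is standing or lying.

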